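Slot a module into a tight row

ROBOT

A 6-joint arm with a two-finger parallel gripper is mounted at the origin on the work surface. World frame = base frame: x ahead of the robot, y to its left, z up, the work surface at z = 0. Lengths are in m, angles in rad, forces in N, time in s.
With the tool pointing down it reaches from about 0.25 to 0.775 m from the base axis. Payload 8.9 kg.
Tool frame: the origin (TCP) lies midway between the tips of the shut fingers; the grasp point (between the pads) lies 19 mm behind it; z points along the fingers, y is the line along which they close (so a half turn about z gives the same grasp; the last joint's range is limited). The gripper opens to 85 mm and grips with 20 to 120 N. Pads are 22 mm wide; open, the fingers measure 114 mm over their backs; the gripper's body (76 mm by 85 mm) begins 54 mm behind the grasp point. The pads swing forward as they close: fully open they stand 13 mm farther back than shut.
Start: joints at [-1.293, 0.291, -0.153, 1.127, 0, 1.431], TCP at [0.213, -0.48, 0.206] pointing down, gripper open.
Joint ranges: [-2.52, 2.52], [-0.91, 1.74], [-1.3, 1.37], [-1.96, 2.02], [-1.52, 1.47], [-3.14, 3.14]. Speed limits (rad/s): [2.22, 2.22, 2.79, 3.14, 3.14, 3.14].

INTERFACE

Orientations are given as [roll, pitch, yaw] about the fixed x, y, z axes, in that order (R = Rz(yaw) Ry(pitch) Rx(roll)).
In Python, from station import r gives the robot as it stands.
- The arm moves only by the tool send_rows, never from a script. Its argument "rows" is a list of rows, each a list of 6 numbers: the shift along the tool's x, y, z in mm, then the turn, a rotation vector about the tool's x, y, z in degrees. A call has 1 to 5 rows; each row is the pose to reach, as a shift and turn from the pose commanded when the call began, along the tool's axes at that moment; what a row does not reach only later rows make up. A row lasts 1/12 s, in which the tool goes at most 41.7 mm and 7.16 degrees, less where a joint would pass 70% of its speed; a pose out of reach is approached as far as the arm can. A call with a gripper value outside its range is refused whole. "grip" is the finger opening in mm, from 0 to 85.4, set as the call begins (left out, the last holds). The fingers move at their own pace and stop on an object; "newtons" is the grip in N (left out, the last holds). Time passes only in rows, so rows that repeat a pose let the fingers close. It gives the time, the measured TCP pose, the force, the opening and the grip force at its end, in the units of the state.
- r.get_state(): the state, without advancing time (a new reading comes with each control period).
- r.capture(name): name is "side" or "top"; returns (picture, depth): 384x512x3 uint8, red, green, blue; 384x512 float32, m along the optical axis (not along the pixel's ray), 0 where there is no reading.
- r.get_calibration(name): a dict with "fx", "fy", "cx", "cy" (pixels), "eye" and "attitude" of the camera in the world. Camera axes: x right, y up, looking along -z (the intrinsics and any distortion apply to the point x, -y, -z); pixel columns grow to the right and rows downward; lengths in m; the calibration is good to about 2 mm. A picture is of the moment at which its call begins. get_calibration takes no time and is no camera call.
- r.finish_job(): hands the job in; it is judged then, once.
The state is a dict: "clock": time; "q": joint angles; "qvel": joint speeds; "tau": joint torques, N m; "eef_pos": TCP position; "tool_rot": TCP orientation; "ft_force": force on the tool from outside, world axes, zero at the start; "ft_torque": the same for the moment, N m; "width": finger opening in m; "grasp_force": force on a finger pad.
Only numpy, scipy, OpenCV 4.12 (cv2) and the standard library are available. Lean on these libraries where they do the work, as an engineer would, in place of code of your own. Each camera call takes 0.05 s, during which the arm holds its last target. There are 200 camera calls.

TASK

Put the loose module that stands beside the tray into the row, upright and fully down on the tray floor, directly to the left (as the robot sees it) of the module with the round post; to make room, slide that module and those to its right aside together with the sliding end plate. Then push the end plate back up so that all five modules stand close together against the fixed end wall with no play left. Be gentle: never let a module be pressed against the tray, the end plate or another module harder than 30 N, do not lift the other modules out, and leave the bench things alone.

Things in the scene. Friction and masses are not known exactly. Their poses are not given: they have to be found in the camera images.
- tray: Fixed metal tray, 110 mm wide (x), 258 mm long (y); the row runs along its y. Origin: mid-underside. Floor top at z = 6 mm. Left (+y) end: end wall, inner face at y = 122.5 mm, 66 mm high. Side rails 98 mm apart, tops at z = 28 mm; right (-y) end open but for a 12 mm lip at y = -124 mm. Turned at most 0.2 rad.
- follower: Sliding end plate right of the row: steel, 90 mm wide, 8 mm thick (y = 0 to -8), 71 mm high, on a 5 mm foot reaching to y = -38. Push on the middle of its right face; gussets only at its edges. Origin: on the tray floor, in the row-side face. Slides along the tray's y against about 4 N dry friction, stays put; hard stop 197 mm from the end wall, so the gap gets at most about 45 mm wide.
- module_post: Black module standing in the row, second, third or fourth from the left; told apart by its handle: a round upright metal post, 14 mm diameter, 32 mm tall, in the middle of the top. Case 90 mm (x) by 38 mm thick (y) by 70 mm high, about 0.15 kg. Origin: centre of the underside; total height 102 mm.
- module_new: The loose module, standing upright on the bench beside the tray. Same black case (90 x 38 x 70 mm, but lower edges bevelled 5 mm at 45 degrees, about 0.15 kg) with a flat metal plate handle in the middle of its top: 44 mm along x, 10 mm thick along y, 32 mm tall. Origin: centre of the underside. Either way round is right.
- solder_reel: Solder reel standing on the bench, 60 mm diameter, 46 mm high; a bystander. Origin: centre of underside.
- flux_jar: Small closed jar, 44 mm diameter, 45 mm high; a bystander. Origin: centre of underside.
- screwdriver: Screwdriver about 200 mm long lying across in front of the tray; a bystander.
- module_a: The leftmost black module of the row: case 90 x 38 x 70 mm like the others, with a flat plate handle like the loose module's (44 x 10 x 32 mm). Origin: centre of the underside. The four stand touching or nearly so; handles are 38 mm apart, which leaves 26 to 28 mm free beside each.
- module_b: Another black module of the row, in one of the second to fourth places: case 90 x 38 x 70 mm like the others, with a flat plate handle like the loose module's (44 x 10 x 32 mm). Origin: centre of the underside.
- module_c: Another black module of the row, in one of the second to fourth places: case 90 x 38 x 70 mm like the others, with a flat plate handle like the loose module's (44 x 10 x 32 mm). Origin: centre of the underside.

How it is judged:
At the end, for the whole second after the job is handed in: All five modules at rest on the tray floor (2.5 mm), upright (0.06 rad), square to the tray (0.1 rad), within 9 mm of its middle line; the new one directly left of the post module (centres 35 to 42 mm apart); end plate's face within 192.3 mm of the end wall (under 2.3 mm play in the row) (z of module_a in the frame of tray between 0.004 and 0.0085 m and angle between each of module_a, module_b, module_c, module_post, module_new's own z axis and vertical below 0.06 rad and angle between the y axis of each of module_a, module_b, module_c, module_post, module_new and the y axis of tray, either way round below 0.1 rad and linear speed of each of module_a, module_b, module_c, module_post, module_new below 0.01 m/s and y of each of module_a, module_b, module_c, module_post, module_new in the frame of tray below 0.107 m and z of module_b in the frame of tray between 0.004 and 0.0085 m and z of module_c in the frame of tray between 0.004 and 0.0085 m and z of module_post in the frame of tray between 0.004 and 0.0085 m and z of module_new in the frame of tray between 0.004 and 0.0085 m and y of module_new in the frame of module_post between 0.035 and 0.042 m and y of follower in the frame of tray above -0.0698 m and x of module_a in the frame of tray between -0.009 and 0.009 m and x of module_b in the frame of tray between -0.009 and 0.009 m and x of module_c in the frame of tray between -0.009 and 0.009 m and x of module_post in the frame of tray between -0.009 and 0.009 m and x of module_new in the frame of tray between -0.009 and 0.009 m); the robot touches nothing.
It fails at once if a module pressed with more than 30 N against the end plate, the tray or another module (contact force between any of module_a, module_b, module_c, module_post, module_new and follower above 30 N or contact force between any of module_a, module_b, module_c, module_post, module_new and tray above 30 N or contact force between module_new and module_a above 30 N or contact force between any of module_new, module_a and module_b above 30 N or contact force between any of module_new, module_a, module_b and module_c above 30 N or contact force between any of module_new, module_a, module_b, module_c and module_post above 30 N).
It fails at once if one of the row's own modules lifted more than 15 mm out of the row (z of any of module_a, module_b, module_c, module_post in the frame of tray above 0.021 m).
It fails at once if a bystander moved by more than 20 mm (distance of any of solder_reel, flux_jar, screwdriver from where it was at the start of the episode above 0.02 m).
It also fails if it takes over 72 s, if anything falls off the work surface, if the arm or the gripper's body presses on something with over 40 N, if the wrist force passes 120 N, or if a joint passes its speed limit or range.

## Working session

There is one attempt and no reset: what is moved stays moved. The work goes in short steps, Python scripts to look and compute and a tool call to move; the robot and the scene stay as the last step left them, time stands still between calls to the robot, and variables do not carry over. Pictures are saved under pics/ and viewed, at most 10 in all, crops included, and the job is handed in when it is done.

Besides the shell and the picture viewer there is one more tool, called after "Call:" in YAML: its name, and indented under it one key for each argument. send_rows: Moves the arm, as the interface text tells. Its arguments: {"type":"object","properties":{"rows":{"type":"array","items":{"type":"array","items":{"type":"number"}}},"grip":{"type":"number"},"newtons":{"type":"number"}},"required":["rows"]}

```bash
ls; mkdir -p pics
cat > h.py <<'E'
import numpy as np, cv2
from station import r
from scipy.spatial.transform import Rotation as R
def cap(n):
    p,d=r.capture(n); return p,d
def att(n):
    c=r.get_calibration(n); return c
E
python3 - <<'E'
from h import *
for n in("top","side"):
    print(n,r.get_calibration(n))
    p,d=r.capture(n); cv2.imwrite(f"pics/{n}0.png",p[:,:,::-1]); np.save(f"pics/{n}0.npy",d)
print(r.get_state())
E
```

```text
pics
top {'fx': 407.11238838613883, 'fy': 407.11238838613883, 'cx': 261.3491071746235, 'cy': 191.75403933130448, 'eye': array([ 0.51475637, -0.01615352,  0.84641958]), 'attitude': array([ 6.54456744e-02, -2.47166185e-04, -1.59420922e+00])}
side {'fx': 401.92412964865105, 'fy': 401.92412964865105, 'cx': 253.56072999122333, 'cy': 185.48271347346235, 'eye': array([ 0.35525082, -0.4848146 ,  0.66895725]), 'attitude': array([ 0.64290418,  0.00619337, -0.46061628])}
{'clock': 0.1, 'q': array([-1.29329329e+00,  2.91215170e-01, -1.54036378e-01,  1.12669833e+00,
       -3.17517045e-05,  1.43151490e+00]), 'qvel': array([-0.00114258, -0.00132353,  0.00089023, -0.00017875, -0.00056126,
       -0.00185643]), 'tau': array([ 1.53423873e-03, -5.37977099e+01,  3.31918895e+01,  9.25767235e-03,
       -1.15509924e-04,  8.64611167e-06]), 'eef_pos': array([ 0.21241905, -0.47965352,  0.20539971]), 'tool_rot': array([-3.14044586e+00, -1.28705628e-04,  4.16784410e-01]), 'ft_force': array([-0.87442813, -0.67434248, -0.24692395]), 'ft_torque': array([ 0.05383268,  0.03217743, -0.01530109]), 'grasp_force': 0.0, 'width': 0.08523602748619065}
```

View pics/top0.png

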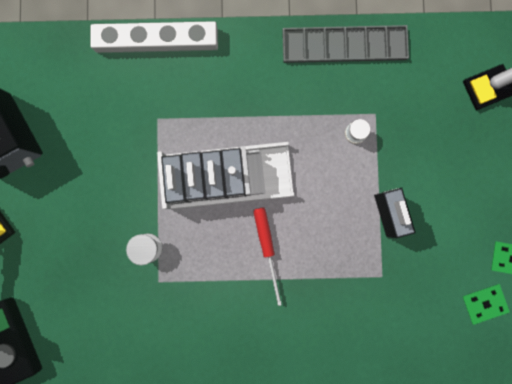

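View pics/side0.png

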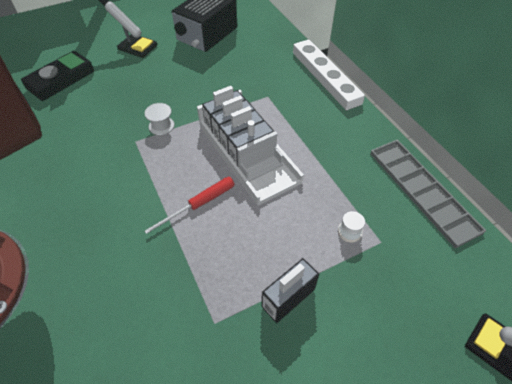

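The top view shows the row at (165–245,175) with the post module 4th (post at 232,170). The follower is at (250,172), the new module at (395,212), the screwdriver at (268,250), the reel at (143,250) and the jar at (358,131). Next I measure using depth and heights.

```bash
cat >> h.py <<'E'
def world(n,d):
    c=r.get_calibration(n); v,u=np.mgrid[0:384,0:512]
    P=np.stack([(u-c['cx'])/c['fx']*d,-(v-c['cy'])/c['fy']*d,-d],-1)
    W=P@R.from_euler('xyz',c['attitude']).as_matrix().T+c['eye']
    W[d<=0]=np.nan; return W
def rects(W,m,amin=15):
    k,l=cv2.connectedComponents(m.astype(np.uint8),connectivity=4)
    for i in range(1,k):
        q=W[l==i]
        if len(q)<amin: continue
        (c,s,a)=cv2.minAreaRect((q[:,:2]*1000).astype(np.float32))
        print(len(q),'mean',(q.mean(0)*1000).round(1),'rect c',np.round(c,1),'size',np.round(s,1),'ang',round(a,1))
E
python3 - <<'E'
from h import *
for n in("top","side"):
    W=world(n,np.load(f"pics/{n}0.npy")); x,y,z=W[...,0],W[...,1],W[...,2]
    reg=(x>.3)&(x<.7)&(y>-.4)&(y<.3)
    print(n,'bench',np.nanmedian(z[reg&(z<.015)]))
    for lo,hi in((.092,.125),(.06,.086)):
        print(lo,hi); rects(W,reg&(z>lo)&(z<hi))
    print('low');rects(W,reg&(z>.035)&(z<.055),40)
    print('rail');rects(W,reg&(z>.022)&(z<.034),40)
E
```

```text
top bench 0.00024379654722583854
0.092 0.125
157 mean [601.3  73.5 106. ] rect c [601.9  74.3] size [44.1 10.4] ang 4.6
162 mean [598.8 111.5 106.1] rect c [599.3 112.2] size [43.5 10.1] ang 4.7
168 mean [594.9 149.2 105.9] rect c [595.3 150.1] size [43.3  9.9] ang 4.3
52 mean [604.9  35.7 107. ] rect c [605.2  36. ] size [12.7 12.7] ang 1.8
169 mean [ 520.4 -277.5  100.5] rect c [ 520.5 -278.4] size [43.9 10.7] ang 13.6
0.06 0.086
3660 mean [599.6  90.1  75.3] rect c [601.4  93.3] size [109.1 170.9] ang 4.5
822 mean [ 520.3 -274.9   70.2] rect c [ 520.6 -278.6] size [90.7 38.8] ang 14.2
low
281 mean [ 685.3 -215.6   44.4] rect c [ 684.5 -216.4] size [38.7 30.8] ang 89.8
144 mean [ 516.2 -260.4   45.3] rect c [ 515.9 -260.7] size [89.9  2.4] ang 14.1
729 mean [460.6 219.4  45.3] rect c [460.7 219.4] size [57.4 58.5] ang 89.2
rail
146 mean [663.1 -29.3  27.5] rect c [663.4 -27.2] size [ 6.9 93.2] ang 4.4
388 mean [552.9  45.   27.5] rect c [554.   43.1] size [  8.1 250.1] ang 4.7
75 mean [ 516.1 -260.5   28. ] rect c [ 516.2 -260.5] size [87.6  1.9] ang 14.2
359 mean [489.8 -20.1  24.
[... 815 characters left out ...]
[ 683.4 -217.8   43.2] rect c [ 683.5 -216.1] size [39.  32.5] ang 87.7
228 mean [ 507.1 -294.3   45.4] rect c [ 516.8 -295.4] size [33.8 96.4] ang 82.3
rail
65 mean [455.9 203.2  27. ] rect c [454.7 206.4] size [17.3 41.6] ang 75.3
488 mean [552.8  46.   26.8] rect c [554.7  46.4] size [ 14.7 255.7] ang 4.9
287 mean [637.7 -10.6  27.1] rect c [621.1 -32. ] size [93.7 95. ] ang 9.0
257 mean [486.3 -20.6  23.7] rect c [486.  -21.1] size [98.3 18. ] ang 11.2
49 mean [ 674.8 -225.7   28.3] rect c [ 674.9 -224.5] size [10.3 31.6] ang 35.7
53 mean [ 541.3 -291.8   28.3] rect c [ 541.2 -291.7] size [53.6  1.1] ang 14.5
82 mean [ 484.2 -294.8   28.3] rect c [ 485.1 -295.1] size [25.7 51.3] ang 56.0
```

Create go.py:
```python
import sys
from h import *
# python3 go.py x y z yawdeg (mm): shift & turn from measured pose in tool axes
a=[float(v) for v in sys.argv[1:]]
s=r.get_state(); Rt=R.from_euler('xyz',s['tool_rot'])
y0=np.degrees(s['tool_rot'][2])
print('t',round(s['clock'],2),'pos',(s['eef_pos']*1000).round(1),'yaw',y0.round(2),'w',(s['width']*1000).round(1),'F',s['ft_force'].round(1),'gf',round(s['grasp_force'],1))
if a: print('shift',Rt.inv().apply(np.array(a[:3])-s['eef_pos']*1000).round(1),'turn z',round(y0-a[3],1))
```

```text
(no output)
```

Call:
send_rows:
  rows:
    - [35,-19,0,0,0,6]
    - [70,-39,0,0,0,12]
    - [105,-58,0,0,0,19.2]
    - [140,-77,0,0,0,19.2]
    - [175,-97,0,0,0,19.2]
  grip: 24
  newtons: 40

```text
clock: 0.52
eef_pos: [0.3338, -0.319, 0.2057]
tool_rot: [-3.141, 0.0, 0.079]
ft_force: [1.6, -0.9, -1.0]
width: 0.0259
grasp_force: 0.0
```

Call:
send_rows:
  rows:
    - [27,-30,0,0,0,0]
    - [54,-60,0,0,0,0]
    - [81,-90,0,0,0,0]
    - [108,-120,0,0,0,0]
    - [134,-149,0,0,0,0]

```text
clock: 0.93
eef_pos: [0.4554, -0.159, 0.2058]
tool_rot: [-3.141, 0.0, 0.082]
ft_force: [1.1, -0.9, -0.6]
width: 0.0238
grasp_force: 0.0
```

Call:
send_rows:
  rows:
    - [27,-30,0,0,0,0]
    - [54,-60,0,0,0,0]
    - [81,-90,0,0,0,0]
    - [108,-120,0,0,0,0]
    - [134,-149,0,0,0,0]

```text
clock: 1.35
eef_pos: [0.5768, 0.0005, 0.2056]
tool_rot: [-3.142, 0.0, 0.082]
ft_force: [0.5, -0.9, 0.3]
width: 0.0241
grasp_force: 0.0
```

```bash
python3 go.py 604.2 35.9 130 4.7
```

```text
Traceback (most recent call last):
  File "go.py", line 7, in <module>
    print('t',round(s['clock'],2),'pos',(s['eef_pos']*1000).round(1),'yaw',y0.round(2),'w',(s['width']*1000).round(1),'F',s['ft_force'].round(1),'gf',round(s['grasp_force'],1))
                                                                                           ^^^^^^^^^^^^^^^^^^^^^^^
AttributeError: 'float' object has no attribute 'round'
```

```bash
sed -i "s/(s\['width'\]\*1000).round(1)/round(s['width']*1000,1)/" go.py
```

Call:
send_rows:
  rows:
    - [20,-22,0,0,0,0]
    - [30,-33,20,0,0,0]
    - [30,-33,50,0,0,0]
    - [30,-33,75,0,0,0]
    - [30,-33,75,0,0,0]

```text
clock: 1.77
eef_pos: [0.5998, 0.0343, 0.1256]
tool_rot: [-3.14, 0.008, 0.082]
ft_force: [-2.3, 1.1, -1.0]
width: 0.0244
grasp_force: 0.0
```

```bash
python3 - <<'E'
from h import *
for n in("top","side"):
    p,d=r.capture(n); W=world(n,d); x,y,z=W[...,0],W[...,1],W[...,2]
    reg=(x>.53)&(x<.68)&(y>-.03)&(y<.18)
    rects(W,reg&(z>.092)&(z<.113))
    if n=="side": cv2.imwrite("pics/s1.png",cv2.resize(p[60:220,150:330,::-1],None,fx=4,fy=3.7)[:600])
E
python3 go.py 604.2 35.9 81 4.7
```

```text
165 mean [592.1 148.6 102.1] rect c [593.3 150.9] size [43.5 12.7] ang 4.2
145 mean [593.6 110.6 101.9] rect c [595.  113.3] size [40.1 13. ] ang 5.2
156 mean [596.1  72.2 102.2] rect c [597.9  73.8] size [41.7 11.3] ang 7.6
63 mean [602.6  34.4 102.3] rect c [603.5  35.1] size [13.8 13. ] ang 83.7
t 1.87 pos [602.5  33.7 130.6] yaw 4.68 w 24.0 F [ 0.8 -0.1  0.7] gf 0.0
shift [ 2.  -2.  49.6] turn z -0.0
```

View pics/s1.png

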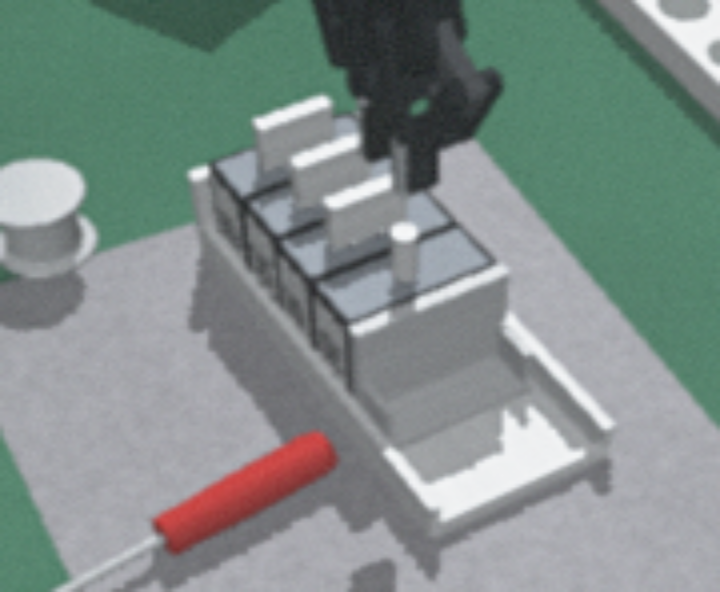

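The crop shows the gripper above the post (post top at 403,235), with the follower right of it and the handle gaps free. I'll descend and grip.

Call:
send_rows:
  rows:
    - [1.5,-2,10,0,0,0]
    - [1.5,-2,22,0,0,0]
    - [1.5,-2,36,0,0,0]
    - [1.5,-2,46,0,0,0]
    - [1.5,-2,49,0,0,0]

```text
clock: 2.28
eef_pos: [0.6044, 0.0357, 0.0813]
tool_rot: [-3.141, 0.0, 0.081]
ft_force: [0.1, 0.1, -0.1]
width: 0.0237
grasp_force: 0.0
```

Call:
send_rows:
  rows:
    - [0,0,0,0,0,0]
    - [0,0,0,0,0,0]
    - [0,0,0,0,0,0]
    - [0,0,0,0,0,0]
    - [0,0,0,0,0,0]
  grip: 10
  newtons: 25

```text
clock: 2.7
eef_pos: [0.6055, 0.0361, 0.0834]
tool_rot: [-3.141, -0.002, 0.082]
ft_force: [-1.4, 2.7, 6.1]
width: 0.0097
grasp_force: 3.4
```

```bash
python3 go.py 604.2 35.9 81 4.7
```

```text
t 2.7 pos [605.5  36.1  83.4] yaw 4.69 w 9.7 F [-1.4  2.7  6.1] gf 3.4
shift [-1.3  0.1  2.4] turn z -0.0
```

```bash
python3 - <<'E'
from h import *
p,d=r.capture("side"); cv2.imwrite("pics/s2.png",cv2.resize(p[80:180,180:300,::-1],None,fx=6,fy=6))
p,d=r.capture("top"); W=world("top",d);x,y,z=W[...,0],W[...,1],W[...,2]
reg=(x>.53)&(x<.68)&(y>-.03)&(y<.18)
rects(W,reg&(z>.092)&(z<.113))
E
python3 go.py
```

```text
t 2.8 pos [605.5  36.1  83.4] yaw 4.69 w 10.0 F [-2.1  3.1  7.2] gf 3.3
```

View pics/s2.png

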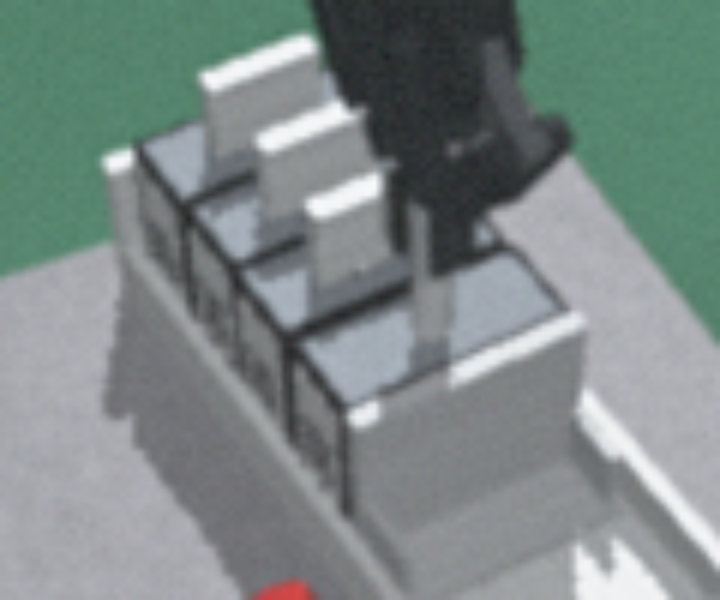

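The fingers are near the post (430,280) but the width is 9.7 mm, less than the 14 mm post. I'll check the finger geometry from the side depth.

Run:
```python
from h import *
p,d=r.capture("side"); W=world("side",d);g=p.astype(int).max(2)
for v in range(108,142,2):
    print(v,[(int(g[v,u]),*(W[v,u]*1000).round().astype(int).tolist()) for u in range(244,262,2)])
```

```text
108 [(111, 592, 40, 147), (60, 596, 40, 144), (49, 593, 24, 159), (58, 593, 17, 165), (56, 597, 16, 164), (53, 602, 18, 161), (52, 595, -5, 182), (48, 596, -11, 186), (55, 596, -18, 192)]
110 [(97, 592, 42, 140), (42, 596, 41, 139), (50, 593, 24, 154), (49, 594, 17, 159), (52, 597, 16, 159), (54, 595, 3, 171), (53, 595, -4, 176), (50, 597, -9, 179), (49, 596, -18, 187)]
112 [(92, 593, 42, 134), (49, 595, 39, 135), (50, 592, 23, 151), (52, 593, 17, 155), (57, 597, 17, 153), (49, 595, 4, 165), (55, 595, -5, 173), (54, 596, -11, 177), (48, 597, -16, 180)]
114 [(95, 593, 43, 129), (47, 596, 41, 129), (96, 594, 27, 142), (76, 593, 17, 150), (53, 598, 19, 146), (58, 594, 2, 161), (45, 595, -5, 167), (48, 596, -11, 172), (53, 606, 0, 158)]
116 [(98, 592, 43, 124), (46, 595, 40, 125), (103, 593, 26, 137), (126, 596, 23, 138), (57, 599, 21, 139), (56, 595, 4, 155), (48, 595, -5, 162), (58, 601, 0, 155), (85, 644, 74, 75)]
118 [(100, 593, 44, 117), (50, 596, 40, 119), (90, 594, 28, 130), (126, 597, 26, 130), (50, 598, 19, 136), (49, 601, 16, 137), (56, 606, 18, 134), (67, 610, 17, 132), (162, 
[... 1352 characters left out ...]
 76), (158, 598, 38, 75), (145, 598, 30, 83), (151, 602, 27, 83), (143, 606, 27, 81), (178, 613, 31, 75), (180, 616, 28, 76), (176, 620, 27, 75)]
136 [(182, 588, 36, 76), (186, 591, 33, 77), (176, 594, 31, 78), (136, 599, 32, 74), (140, 602, 28, 76), (140, 607, 28, 75), (182, 609, 25, 76), (180, 614, 25, 74), (173, 617, 22, 75)]
138 [(182, 586, 32, 75), (182, 589, 30, 75), (144, 592, 27, 77), (113, 597, 27, 74), (120, 600, 23, 76), (129, 603, 20, 78), (174, 607, 19, 77), (139, 611, 19, 75), (179, 615, 17, 75)]
140 [(183, 583, 26, 76), (188, 587, 25, 75), (139, 590, 22, 76), (118, 594, 21, 76), (109, 598, 20, 74), (104, 602, 18, 74), (189, 605, 15, 76), (233, 608, 13, 76), (239, 612, 12, 75)]
```

Side depth puts the fingertips at z≈110, on top of the post, while the TCP reads 83. I'll raise the arm and measure the tips against the reported TCP, both shut and at 24 mm.

Call:
send_rows:
  rows:
    - [0,0,-15,0,0,0]
    - [0,0,-35,0,0,0]
    - [0,0,-50,0,0,0]
    - [0,0,-50,0,0,0]
    - [0,0,-50,0,0,0]
  grip: 0

```text
clock: 3.27
eef_pos: [0.6056, 0.0357, 0.1331]
tool_rot: [3.141, -0.003, 0.082]
ft_force: [0.1, -0.6, -0.4]
width: -0.0001
grasp_force: 0.0
```

```bash
cat > tips.py <<'E'
from h import *
s=r.get_state(); e=s['eef_pos']; Rt=R.from_euler('xyz',s['tool_rot'])
p,d=r.capture("side"); W=world("side",d); g=p.astype(int).max(2)
L=Rt.inv().apply((W-e).reshape(-1,3))*1000; L=L.reshape(W.shape)
ok=(abs(L[...,0])<30)&(abs(L[...,1])<60)&(L[...,2]>-80)&(W[...,2]>.113)
print('w',s['width'],'z',e[2])
for lo in range(-80,40,8):
    m=ok&(L[...,2]>=lo)&(L[...,2]<lo+8)
    if m.sum(): print(lo,m.sum(),'x',L[m][:,0].min().round(),L[m][:,0].max().round(),'y',L[m][:,1].min().round(),L[m][:,1].max().round())
E
python3 tips.py
```

```text
w -0.00011614034046521205 z 0.1330904649600132
-80 108 x -15.0 8.0 y -35.0 36.0
-72 36 x -15.0 8.0 y -27.0 30.0
-64 21 x -13.0 -8.0 y -6.0 14.0
-56 44 x -13.0 4.0 y -13.0 16.0
-48 51 x -13.0 4.0 y -6.0 16.0
-40 42 x -13.0 4.0 y -7.0 14.0
-32 17 x -13.0 3.0 y -7.0 12.0
-24 1 x -6.0 -6.0 y 5.0 5.0
```

Call:
send_rows:
  rows:
    - [0,0,0,0,0,0]
    - [0,0,0,0,0,0]
    - [0,0,0,0,0,0]
  grip: 24

```text
clock: 3.57
eef_pos: [0.6041, 0.0358, 0.1311]
tool_rot: [-3.141, 0.001, 0.082]
ft_force: [0.1, 0.4, -0.2]
width: 0.024
grasp_force: 0.0
```

```bash
python3 tips.py; python3 go.py
```

```text
w 0.02402726743129532 z 0.13112049333236614
-80 128 x -15.0 10.0 y -47.0 46.0
-72 49 x -15.0 7.0 y -36.0 43.0
-64 47 x -13.0 0.0 y -20.0 26.0
-56 65 x -14.0 5.0 y -20.0 27.0
-48 66 x -13.0 4.0 y -20.0 27.0
-40 65 x -13.0 5.0 y -20.0 27.0
-32 42 x -12.0 7.0 y -16.0 24.0
t 3.62 pos [604.2  35.8 131.3] yaw 4.68 w 24.3 F [-0.1  0.6  0.3] gf 0.0
```

The real fingertips sit about 25 mm above the reported TCP; contact on the post top at z=108 confirms it. So I descend to reported z≈58 in two stages, watching the force.

Call:
send_rows:
  rows:
    - [0,-1,15,0,0,0]
    - [0,-1,30,0,0,0]
    - [0,-1,44,0,0,0]
    - [0,-1,50,0,0,0]
    - [0,-1,54,0,0,0]

```text
clock: 4.03
eef_pos: [0.6038, 0.0368, 0.0768]
tool_rot: [-3.141, 0.002, 0.082]
ft_force: [-0.1, 0.5, 0.8]
width: 0.0238
grasp_force: 0.0
```

Call:
send_rows:
  rows:
    - [0,0,4,0,0,0]
    - [0,0,8,0,0,0]
    - [0,0,12,0,0,0]
    - [0,0,16,0,0,0]
    - [0,0,18,0,0,0]

```text
clock: 4.45
eef_pos: [0.6045, 0.0368, 0.0596]
tool_rot: [3.142, 0.0, 0.082]
ft_force: [0.7, -0.3, -0.2]
width: 0.0239
grasp_force: 0.0
```

Call:
send_rows:
  rows:
    - [0,0,0,0,0,0]
    - [0,0,0,0,0,0]
    - [0,0,0,0,0,0]
    - [0,0,0,0,0,0]
    - [0,0,0,0,0,0]
  grip: 10
  newtons: 25

```text
clock: 4.87
eef_pos: [0.6046, 0.0368, 0.06]
tool_rot: [3.142, -0.0, 0.082]
ft_force: [0.2, 0.8, -2.0]
width: 0.013
grasp_force: 25.5
```

Call:
send_rows:
  rows:
    - [0,2,0,0,0,0]
    - [0,5.5,0,0,0,0]
    - [0,9,0,0,0,0]
    - [0,12.5,0,0,0,0]
    - [0,16,0,0,0,0]

```text
clock: 5.28
eef_pos: [0.6059, 0.0208, 0.06]
tool_rot: [-3.141, -0.0, 0.082]
ft_force: [-1.3, 4.0, 0.3]
width: 0.013
grasp_force: 25.8
```

Call:
send_rows:
  rows:
    - [0,3.5,0,0,0,0]
    - [0,7,0,0,0,0]
    - [0,10.5,0,0,0,0]
    - [0,14,0,0,0,0]
    - [0,17,0,0,0,0]

```text
clock: 5.7
eef_pos: [0.6073, 0.0035, 0.06]
tool_rot: [3.142, -0.0, 0.082]
ft_force: [-0.5, 4.3, 0.5]
width: 0.0128
grasp_force: 25.9
```

Call:
send_rows:
  rows:
    - [0,3,0,0,0,0]
    - [0,6,0,0,0,0]
    - [0,8,0,0,0,0]
    - [0,9.5,0,0,0,0]
    - [0,10.5,0,0,0,0]

```text
clock: 6.12
eef_pos: [0.6082, -0.0064, 0.06]
tool_rot: [-3.141, -0.0, 0.082]
ft_force: [-0.8, 8.2, 3.0]
width: 0.0125
grasp_force: 26.1
```

```bash
python3 go.py
python3 - <<'E'
from h import *
for n in("top","side"):
    p,d=r.capture(n); W=world(n,d); x,y,z=W[...,0],W[...,1],W[...,2]
    reg=(x>.5)&(x<.7)&(y>-.1)&(y<.18)
    print(n);rects(W,reg&(z>.071)&(z<.080),60)
    if n=="side": cv2.imwrite("pics/s3.png",cv2.resize(p[80:200,180:324,::-1],None,fx=5,fy=5))
E
```

```text
t 6.12 pos [608.2  -6.4  60. ] yaw 4.68 w 12.5 F [-0.8  8.2  3. ] gf 26.1
top
side
687 mean [572.9 100.6  74.9] rect c [583.6 111.9] size [ 65.  116.7] ang 4.7
683 mean [602.  -16.1  75.3] rect c [607.8 -10.5] size [91. 48.] ang 4.6
```

View pics/s3.png

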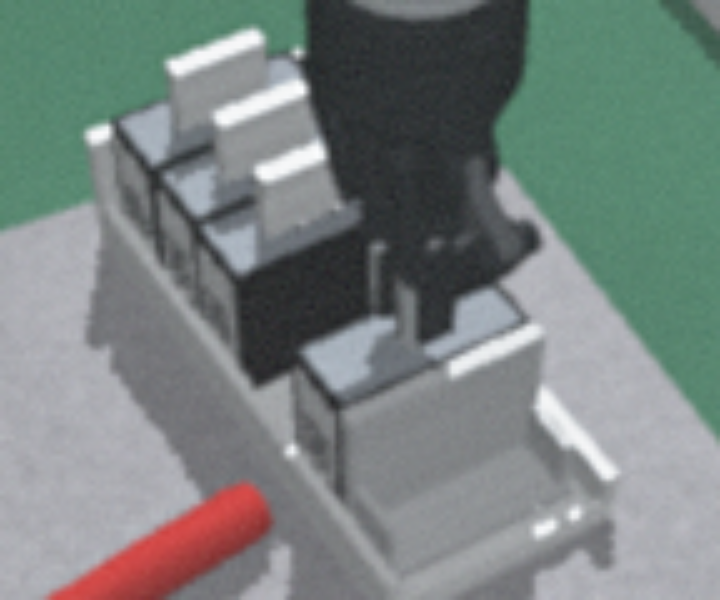

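The crop shows a clear gap between the third module and the post module, (255,380)–(300,360), and the follower at its stop. Release, rise and go to the loose module.

Call:
send_rows:
  rows:
    - [0,0,0,0,0,0]
    - [0,0,0,0,0,0]
    - [0,0,-10,0,0,0]
    - [0,0,-35,0,0,0]
    - [0,0,-70,0,0,0]
  grip: 26

```text
clock: 6.63
eef_pos: [0.6061, -0.0068, 0.1289]
tool_rot: [-3.141, 0.005, 0.081]
ft_force: [0.8, -0.2, -0.4]
width: 0.0256
grasp_force: 0.0
```

```bash
python3 go.py 519.8 -278.2 130 14
python3 - <<'E'
from h import *
for n in("top","side"):
    p,d=r.capture(n); W=world(n,d); x,y,z=W[...,0],W[...,1],W[...,2]
    reg=(x>.5)&(x<.7)&(y>-.1)&(y<.18)
    print(n);rects(W,reg&(z>.092)&(z<.113),30)
E
```

```text
t 6.63 pos [606.1  -6.8 128.9] yaw 4.66 w 25.6 F [ 0.8 -0.2 -0.4] gf 0.0
shift [-108.1  263.5   -0.7] turn z -9.3
top
side
166 mean [591.8 148.5 102. ] rect c [593.2 150.4] size [44.4 11.7] ang 5.1
179 mean [596.7 110.6 101.8] rect c [597.9 112.7] size [45.3 12.7] ang 4.9
177 mean [598.7  72.7 102. ] rect c [599.7  75.3] size [44.4 12.8] ang 4.0
66 mean [606.   -8.3 102.1] rect c [607.4  -6.3] size [13.5 12.9] ang 27.7
```

Call:
send_rows:
  rows:
    - [-15,37,0,0,0,0]
    - [-30,74,0,0,0,0]
    - [-45,111,0,0,0,0]
    - [-60,148,0,0,0,0]
    - [-76,185,0,0,0,0]

```text
clock: 7.15
eef_pos: [0.5469, -0.1992, 0.1306]
tool_rot: [3.14, -0.001, 0.082]
ft_force: [1.4, -0.5, -0.2]
width: 0.0259
grasp_force: 0.0
```

Call:
send_rows:
  rows:
    - [-15,37,0,0,0,-5]
    - [-32,72,0,0,0,-9.3]
    - [-32,78.5,0,0,0,-9.3]
    - [-32,78.5,0,0,0,-9.3]
    - [-32,78.5,0,0,0,-9.3]

```text
clock: 7.57
eef_pos: [0.5219, -0.278, 0.1301]
tool_rot: [3.142, -0.0, 0.242]
ft_force: [-0.3, 0.6, 0.2]
width: 0.0263
grasp_force: 0.0
```

```bash
python3 go.py 519.8 -278.2 53 14; python3 tips.py
python3 - <<'E'
from h import *
p,d=r.capture("side"); W=world("side",d); x,y,z=W[...,0],W[...,1],W[...,2]
rects(W,(x>.45)&(x<.6)&(y>-.34)&(y<-.2)&(z>.085)&(z<.105))
cv2.imwrite("pics/s4.png",cv2.resize(p[200:340,220:370,::-1],None,fx=4,fy=4))
E
```

```text
t 7.57 pos [ 521.9 -278.   130.1] yaw 13.86 w 26.3 F [-0.3  0.6  0.2] gf 0.0
shift [-2.1 -0.4 77.1] turn z -0.1
w 0.026254996961984262 z 0.13013510849248316
-80 231 x -15.0 10.0 y -48.0 45.0
-72 75 x -15.0 9.0 y -39.0 42.0
-64 75 x -13.0 6.0 y -20.0 27.0
-56 76 x -13.0 9.0 y -26.0 27.0
-48 70 x -13.0 10.0 y -25.0 27.0
-40 78 x -13.0 9.0 y -27.0 26.0
-32 33 x -13.0 9.0 y -20.0 20.0
238 mean [ 515.  -280.5   97.6] rect c [ 518.3 -278.1] size [43.4 10.6] ang 13.8
```

View pics/s4.png

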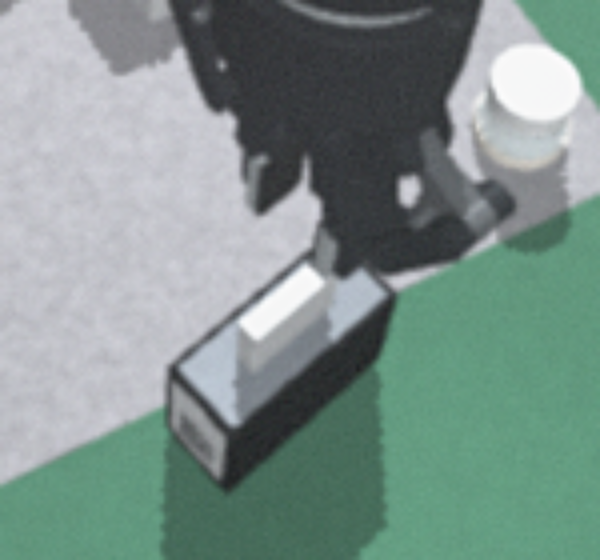

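The crop shows the fingers straddling above the handle (280,315) and aligned with it. Descend and grip.

Call:
send_rows:
  rows:
    - [-1.5,-0.4,20,0,0,0]
    - [-1.5,-0.4,42,0,0,0]
    - [-1.5,-0.4,58,0,0,0]
    - [-1.5,-0.4,66,0,0,0]
    - [-1.5,-0.4,70,0,0,0]

```text
clock: 8.08
eef_pos: [0.5202, -0.2762, 0.0588]
tool_rot: [-3.14, 0.001, 0.246]
ft_force: [0.2, 0.5, -0.1]
width: 0.0261
grasp_force: 0.0
```

Call:
send_rows:
  rows:
    - [0,0,3,0,0,0]
    - [0,0,6,0,0,0]
    - [0,0,7,0,0,0]
    - [0,0,7,0,0,0]

```text
clock: 8.42
eef_pos: [0.5207, -0.2781, 0.0534]
tool_rot: [3.141, -0.001, 0.244]
ft_force: [0.3, 0.0, -0.1]
width: 0.0257
grasp_force: 0.0
```

Call:
send_rows:
  rows:
    - [0,0,0,0,0,0]
    - [0,0,0,0,0,0]
    - [0,0,0,0,0,0]
    - [0,0,0,0,0,0]
    - [0,0,0,0,0,0]
  grip: 4
  newtons: 40

```text
clock: 8.83
eef_pos: [0.5207, -0.2782, 0.0534]
tool_rot: [3.141, -0.001, 0.244]
ft_force: [-0.1, 1.5, 6.1]
width: 0.0093
grasp_force: 40.5
```

Call:
send_rows:
  rows:
    - [0,0,-5,0,0,0]
    - [0,0,-25,0,0,0]
    - [0,0,-60,0,0,0]
    - [0,0,-95,0,0,0]
    - [0,0,-122,0,0,0]

```text
clock: 9.25
eef_pos: [0.5205, -0.2781, 0.1775]
tool_rot: [3.141, -0.001, 0.244]
ft_force: [1.0, -1.0, -2.0]
width: 0.009
grasp_force: 39.6
```

Call:
send_rows:
  rows:
    - [8,-15,0,0,0,0]
    - [25,-45,0,0,0,0]
    - [43,-77,0,0,0,0]
    - [61,-109,0,0,0,0]
    - [79,-141,0,0,0,0]

```text
clock: 9.67
eef_pos: [0.5629, -0.1206, 0.175]
tool_rot: [-3.142, 0.0, 0.243]
ft_force: [0.5, -0.3, -1.0]
width: 0.0091
grasp_force: 39.6
```

Call:
send_rows:
  rows:
    - [18,-32,0,0,0,3]
    - [36,-64,0,0,0,6]
    - [53,-96,0,0,0,9.3]
    - [69,-124,0,0,0,9.3]
    - [77,-138,0,0,0,9.3]

```text
clock: 10.08
eef_pos: [0.6046, 0.0341, 0.1749]
tool_rot: [-3.141, 0.0, 0.084]
ft_force: [1.2, 0.6, -0.8]
width: 0.009
grasp_force: 39.6
```

Call:
send_rows:
  rows:
    - [0,0,0,0,0,0]
    - [0,0,0,0,0,0]

```text
clock: 10.25
eef_pos: [0.6041, 0.0312, 0.1747]
tool_rot: [3.141, 0.001, 0.084]
ft_force: [0.4, 0.6, -1.1]
width: 0.0093
grasp_force: 39.6
```

```bash
python3 go.py 605.5 34.1 140 4.7
```

```text
t 10.25 pos [604.1  31.2 174.7] yaw 4.79 w 9.3 F [ 0.4  0.6 -1.1] gf 39.6
shift [ 1.6 -2.8 34.7] turn z 0.1
```

Call:
send_rows:
  rows:
    - [1,-2.8,5,0,0,0]
    - [1,-2.8,18,0,0,0]
    - [1,-2.8,30,0,0,0]
    - [1,-2.8,35,0,0,0]
    - [1,-2.8,35,0,0,0]

```text
clock: 10.67
eef_pos: [0.6039, 0.0324, 0.1385]
tool_rot: [-3.141, 0.003, 0.08]
ft_force: [-0.1, 0.5, -1.5]
width: 0.0089
grasp_force: 39.7
```

```bash
python3 go.py 605.5 34.1 59.4 4.7
python3 - <<'E'
from h import *
p,d=r.capture("side"); W=world("side",d); x,y,z=W[...,0],W[...,1],W[...,2]
reg=(x>.5)&(x<.7)&(y>-.1)&(y<.18)
rects(W,reg&(z>.071)&(z<.080),60)
cv2.imwrite("pics/s5.png",cv2.resize(p[80:200,180:324,::-1],None,fx=5,fy=5))
E
```

```text
t 10.67 pos [603.9  32.4 138.5] yaw 4.6 w 8.9 F [-0.1  0.5 -1.5] gf 39.7
shift [ 1.9 -1.6 79.1] turn z -0.1
408 mean [563.5 120.9  74.8] rect c [570.1 111.2] size [ 36.9 115.5] ang 4.7
800 mean [605.9 -13.   75. ] rect c [607.8  -9.9] size [90.7 49.7] ang 4.4
```

View pics/s5.png

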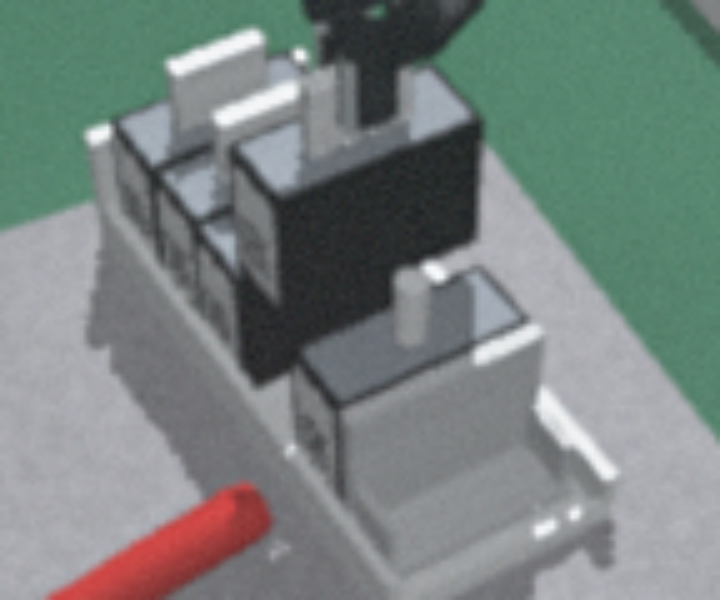

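The module is held upright above the gap, with its lower edge around (285,300) and the post at (410,305). I'll settle, then trim.

Call:
send_rows:
  rows:
    - [0,0,0,0,0,0]
    - [0,0,0,0,0,0]

```text
clock: 10.88
eef_pos: [0.6056, 0.033, 0.1407]
tool_rot: [3.141, -0.001, 0.081]
ft_force: [-0.0, 0.6, -1.1]
width: 0.0094
grasp_force: 39.7
```

```bash
python3 go.py 605 34.3 59.4 4.7
python3 - <<'E'
from h import *
p,d=r.capture("side"); W=world("side",d); x,y,z=W[...,0],W[...,1],W[...,2]
reg=(x>.5)&(x<.7)&(y>-.03)&(y<.08)
rects(W,reg&(z>.150)&(z<.164),60)
E
```

```text
t 10.88 pos [605.6  33.  140.7] yaw 4.65 w 9.4 F [-0.   0.6 -1.1] gf 39.7
shift [-0.6 -1.4 81.3] turn z -0.0
604 mean [599.7  26.3 155.8] rect c [603.5  32.3] size [91.5 40.2] ang 3.9
```

Call:
send_rows:
  rows:
    - [0,-1.7,0,0,0,0]
    - [0,-1.7,5,0,0,0]
    - [0,-1.7,10,0,0,0]
    - [0,-1.7,14,0,0,0]
    - [0,-1.7,17,0,0,0]

```text
clock: 11.35
eef_pos: [0.6046, 0.0351, 0.122]
tool_rot: [-3.141, 0.001, 0.082]
ft_force: [0.3, 0.6, -0.8]
width: 0.0094
grasp_force: 39.7
```

Call:
send_rows:
  rows:
    - [0,0,2,0,0,0]
    - [0,0,5,0,0,0]
    - [0,0,8,0,0,0]
    - [0,0,10,0,0,0]

```text
clock: 11.68
eef_pos: [0.6049, 0.0351, 0.1125]
tool_rot: [-3.142, 0.0, 0.082]
ft_force: [-0.1, 0.4, -1.7]
width: 0.0094
grasp_force: 39.7
```

Call:
send_rows:
  rows:
    - [0,0,4,0,0,0]
    - [0,0,8,0,0,0]
    - [0,0,12,0,0,0]
    - [0,0,16,0,0,0]
    - [0,0,20,0,0,0]

```text
clock: 12.1
eef_pos: [0.605, 0.035, 0.0924]
tool_rot: [-3.142, 0.0, 0.082]
ft_force: [-0.4, 0.0, -1.1]
width: 0.0095
grasp_force: 39.7
```

Call:
send_rows:
  rows:
    - [0,0,4,0,0,0]
    - [0,0,8,0,0,0]
    - [0,0,12,0,0,0]
    - [0,0,16,0,0,0]
    - [0,0,20,0,0,0]

```text
clock: 12.52
eef_pos: [0.605, 0.0351, 0.0725]
tool_rot: [-3.142, 0.0, 0.082]
ft_force: [-0.8, 0.1, 0.1]
width: 0.0091
grasp_force: 39.7
```

Call:
send_rows:
  rows:
    - [0,0,2,0,0,0]
    - [0,0,4,0,0,0]
    - [0,0,6,0,0,0]
    - [0,0,7,0,0,0]
    - [0,0,8,0,0,0]

```text
clock: 12.93
eef_pos: [0.6051, 0.035, 0.0649]
tool_rot: [3.142, -0.0, 0.082]
ft_force: [-0.2, 0.5, -0.7]
width: 0.0092
grasp_force: 39.7
```

Call:
send_rows:
  rows:
    - [0,0,1,0,0,0]
    - [0,0,2,0,0,0]
    - [0,0,3,0,0,0]
    - [0,0,3.5,0,0,0]
    - [0,0,4,0,0,0]

```text
clock: 13.35
eef_pos: [0.605, 0.035, 0.0609]
tool_rot: [3.142, -0.0, 0.082]
ft_force: [0.3, 0.4, -1.1]
width: 0.009
grasp_force: 39.7
```

Call:
send_rows:
  rows:
    - [0,0,0.5,0,0,0]
    - [0,0,0.9,0,0,0]
    - [0,0,0.9,0,0,0]

```text
clock: 13.6
eef_pos: [0.6049, 0.035, 0.0599]
tool_rot: [-3.142, 0.0, 0.082]
ft_force: [0.4, 0.5, -1.8]
width: 0.0096
grasp_force: 39.7
```

Call:
send_rows:
  rows:
    - [0,0,0.4,0,0,0]
    - [0,0,0.8,0,0,0]
    - [0,0,0.8,0,0,0]

```text
clock: 13.85
eef_pos: [0.6051, 0.0351, 0.0595]
tool_rot: [-3.142, -0.0, 0.082]
ft_force: [-2.3, -0.2, 2.7]
width: 0.0092
grasp_force: 40.1
```

Call:
send_rows:
  rows:
    - [0,0,0.2,0,0,0]
    - [0,0,0.4,0,0,0]
    - [0,0,0.4,0,0,0]

```text
clock: 14.1
eef_pos: [0.6051, 0.0351, 0.0595]
tool_rot: [3.142, -0.0, 0.082]
ft_force: [-3.1, 0.3, 7.3]
width: 0.009
grasp_force: 40.9
```

The module is seated on the floor at the expected reading (59.5). Release, rise, then move right of the end plate with the tool tilted so the body clears the post.

Call:
send_rows:
  rows:
    - [0,0,0,0,0,0]
    - [0,0,0,0,0,0]
    - [0,0,-8,0,0,0]
    - [0,0,-35,0,0,0]
    - [0,0,-75,0,0,0]
  grip: 26

```text
clock: 14.52
eef_pos: [0.6024, 0.0352, 0.1319]
tool_rot: [-3.141, 0.006, 0.082]
ft_force: [0.7, -0.2, -1.0]
width: 0.026
grasp_force: 0.0
```

Call:
send_rows:
  rows:
    - [0,20,0,6,0,0]
    - [0,45,0,12,0,0]
    - [0,70,0,18,0,0]
    - [0,82,0,24,0,0]
    - [0,82,0,30,0,0]
  grip: 0

```text
clock: 14.93
eef_pos: [0.6129, -0.0501, 0.1354]
tool_rot: [-2.615, -0.004, 0.078]
ft_force: [-0.3, 0.1, -0.5]
width: 0.0
grasp_force: 0.0
```

Call:
send_rows:
  rows:
    - [0,0,0,0,0,0]
    - [0,0,0,0,0,0]

```text
clock: 15.1
eef_pos: [0.6115, -0.0484, 0.1326]
tool_rot: [-2.618, 0.002, 0.079]
ft_force: [-0.4, -0.1, 0.3]
width: 0.0
grasp_force: 0.0
```

```bash
python3 go.py 611 -46 40 4.7
python3 - <<'E'
from h import *
print(r.get_state()['tool_rot'])
p,d=r.capture("side"); W=world("side",d); x,y,z=W[...,0],W[...,1],W[...,2]
reg=(x>.5)&(x<.7)&(y>-.1)&(y<.18)
print('tops');rects(W,reg&(z>.071)&(z<.080),60)
print('handles');rects(W,reg&(z>.092)&(z<.113),30)
m=(x>.56)&(x<.66)&(y>-.16)&(y<.1)&(z>.12)&(p.max(2)<90)
i=np.argsort(z[m])[:12]; print((W[m][i]*1000).round())
cv2.imwrite("pics/s6.png",cv2.resize(p[60:220,180:340,::-1],None,fx=3.7,fy=3.7))
E
```

```text
t 15.1 pos [611.5 -48.4 132.6] yaw 4.51 w 0.0 F [-0.4 -0.1  0.3] gf 0.0
shift [-0.1 44.2 81.4] turn z -0.2
[-2.61802284e+00  2.22124120e-03  7.86605274e-02]
tops
2012 mean [594.8  45.6  74.9] rect c [601.1  69. ] size [ 92.1 208.3] ang 4.7
handles
165 mean [592.2 148.8 101.9] rect c [593.1 150.7] size [44.8 13.1] ang 1.6
177 mean [596.4 110.7 101.9] rect c [597.7 112.7] size [44.2 14. ] ang 0.7
175 mean [598.8  72.8 102. ] rect c [599.7  74.4] size [45.  13.4] ang 8.4
183 mean [602.2  32.3 102.2] rect c [603.1  34.5] size [43.9 12. ] ang 5.8
64 mean [606.   -8.3 102.4] rect c [606.3  -7. ] size [12.9 12.7] ang 20.2
[[606. -76. 157.]
 [607. -78. 158.]
 [606. -76. 159.]
 [605. -73. 159.]
 [601. -67. 160.]
 [606. -79. 162.]
 [601. -66. 162.]
 [606. -82. 163.]
 [605. -77. 163.]
 [601. -70. 163.]
 [606. -78. 164.]
 [606. -75. 164.]]
```

View pics/s6.png

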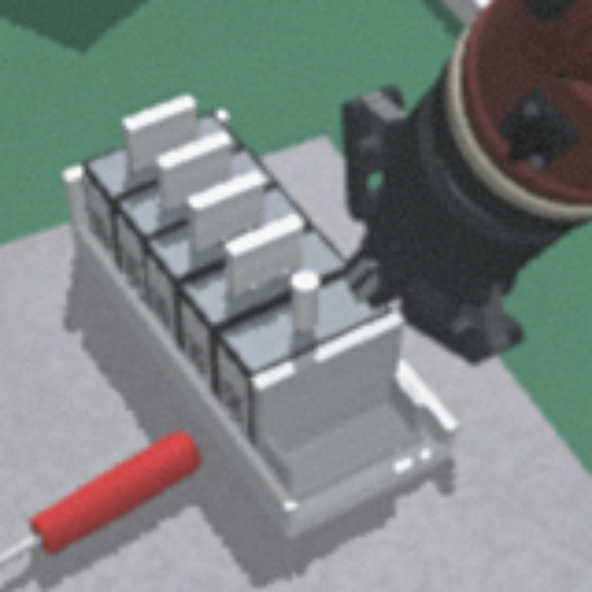

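All five modules stand in the row, and the shut fingertips are right of the plate. Descend straight down.

Call:
send_rows:
  rows:
    - [0,10,17.3,0,0,0]
    - [0,25,43.3,0,0,0]
    - [0,40,69.3,0,0,0]
    - [0,52,90,0,0,0]
    - [0,58,100.5,0,0,0]

```text
clock: 15.57
eef_pos: [0.6107, -0.0444, 0.0164]
tool_rot: [-2.619, 0.002, 0.085]
ft_force: [-0.3, 0.2, 0.3]
width: 0.0001
grasp_force: 0.0
```

Call:
send_rows:
  rows:
    - [0,-4.3,2.5,0,0,0]
    - [0,-6.5,3.8,0,0,0]
    - [0,-8.7,5,0,0,0]

```text
clock: 15.82
eef_pos: [0.6119, -0.0359, 0.0198]
tool_rot: [-2.619, -0.002, 0.083]
ft_force: [0.7, -0.1, 0.1]
width: -0.0002
grasp_force: 0.0
```

```bash
python3 go.py
```

```text
t 15.82 pos [611.9 -35.9  19.8] yaw 4.75 w -0.2 F [ 0.7 -0.1  0.1] gf 0.0
```

Call:
send_rows:
  rows:
    - [0,-0.9,0.5,0,0,0]
    - [0,-1.7,1,0,0,0]
    - [0,-2.6,1.5,0,0,0]
    - [0,-3.5,2,0,0,0]
    - [0,-4.3,2.5,0,0,0]

```text
clock: 16.23
eef_pos: [0.6106, -0.0318, 0.018]
tool_rot: [-2.618, -0.0, 0.081]
ft_force: [0.7, 0.5, -0.1]
width: 0.0002
grasp_force: 0.0
```

Call:
send_rows:
  rows:
    - [0,-0.9,0.5,0,0,0]
    - [0,-1.7,1,0,0,0]
    - [0,-2.6,1.5,0,0,0]
    - [0,-2.6,1.5,0,0,0]

```text
clock: 16.57
eef_pos: [0.6101, -0.0285, 0.0177]
tool_rot: [-2.618, 0.0, 0.082]
ft_force: [-0.2, 0.1, 0.2]
width: -0.0003
grasp_force: 0.0
```

Call:
send_rows:
  rows:
    - [0,-0.9,0.5,0,0,0]
    - [0,-1.7,1,0,0,0]
    - [0,-2.6,1.5,0,0,0]
    - [0,-3.5,2,0,0,0]
    - [0,-4.3,2.5,0,0,0]

```text
clock: 16.98
eef_pos: [0.6099, -0.0245, 0.0177]
tool_rot: [-2.619, -0.0, 0.081]
ft_force: [-0.3, -6.0, 0.2]
width: 0.0002
grasp_force: 2.7
```

Call:
send_rows:
  rows:
    - [0,-0.6,0.35,0,0,0]
    - [0,-1.2,0.7,0,0,0]
    - [0,-1.7,1,0,0,0]
    - [0,-1.7,1,0,0,0]

```text
clock: 17.32
eef_pos: [0.6098, -0.0226, 0.0177]
tool_rot: [-2.62, -0.0, 0.081]
ft_force: [-0.6, -6.3, 0.7]
width: 0.0
grasp_force: 2.8
```

Call:
send_rows:
  rows:
    - [0,-0.4,0.25,0,0,0]
    - [0,-0.8,0.45,0,0,0]
    - [0,-1.2,0.7,0,0,0]
    - [0,-1.2,0.7,0,0,0]

```text
clock: 17.65
eef_pos: [0.6097, -0.0213, 0.0177]
tool_rot: [-2.62, -0.0, 0.081]
ft_force: [-0.7, -7.2, 1.0]
width: -0.0001
grasp_force: 3.0
```

Call:
send_rows:
  rows:
    - [0,-0.3,0.15,0,0,0]
    - [0,-0.5,0.3,0,0,0]
    - [0,-0.7,0.4,0,0,0]
    - [0,-0.7,0.4,0,0,0]

```text
clock: 17.98
eef_pos: [0.6096, -0.0206, 0.0177]
tool_rot: [-2.62, -0.0, 0.081]
ft_force: [-1.5, -5.5, 0.7]
width: 0.0001
grasp_force: 3.1
```

Call:
send_rows:
  rows:
    - [0,-0.3,0.15,0,0,0]
    - [0,-0.5,0.3,0,0,0]
    - [0,-0.7,0.4,0,0,0]
    - [0,-0.7,0.4,0,0,0]

```text
clock: 18.32
eef_pos: [0.6096, -0.0202, 0.0177]
tool_rot: [-2.62, -0.0, 0.081]
ft_force: [-0.8, -8.6, 1.2]
width: -0.0001
grasp_force: 4.0
```

Call:
send_rows:
  rows:
    - [0,-0.2,0.1,0,0,0]
    - [0,-0.4,0.25,0,0,0]
    - [0,-0.4,0.25,0,0,0]

```text
clock: 18.57
eef_pos: [0.6096, -0.02, 0.0177]
tool_rot: [-2.621, -0.0, 0.081]
ft_force: [-2.0, -9.7, 1.8]
width: 0.0002
grasp_force: 4.6
```

```bash
cat > row.py <<'E'
from h import *
p,d=r.capture("side"); W=world("side",d); x,y,z=W[...,0],W[...,1],W[...,2]
reg=(x>.5)&(x<.7)&(y>-.1)&(y<.18)
rects(W,reg&(z>.092)&(z<.113)&(p.max(2)>90),30)
E
python3 row.py
```

```text
164 mean [592.1 148.9 102. ] rect c [593.1 151.3] size [44.9 12.7] ang 4.8
170 mean [595.9 111.1 101.8] rect c [597.6 113.3] size [45.5 12.3] ang 4.4
173 mean [598.4  73.3 102. ] rect c [599.5  75.6] size [43.9 12.3] ang 5.7
183 mean [601.8  35.5 102.3] rect c [602.7  37.3] size [43.4 11.9] ang 6.0
49 mean [603.7  -1.8 101.8] rect c [604.4  -0.7] size [11.7  9.7] ang 64.5
```

Call:
send_rows:
  rows:
    - [0,-0.3,0.15,0,0,0]
    - [0,-0.6,0.35,0,0,0]
    - [0,-0.6,0.35,0,0,0]

```text
clock: 18.87
eef_pos: [0.6096, -0.0196, 0.0177]
tool_rot: [-2.621, -0.0, 0.081]
ft_force: [-1.7, -11.0, 2.4]
width: -0.0001
grasp_force: 5.4
```

Call:
send_rows:
  rows:
    - [0,-0.3,0.15,0,0,0]
    - [0,-0.6,0.35,0,0,0]
    - [0,-0.6,0.35,0,0,0]

```text
clock: 19.12
eef_pos: [0.6096, -0.0196, 0.0177]
tool_rot: [-2.622, -0.0, 0.081]
ft_force: [-2.4, -13.6, 3.5]
width: 0.0001
grasp_force: 6.8
```

Solid stop: 13.6 N with no further motion. Back off to the right, rise and check.

Call:
send_rows:
  rows:
    - [0,2,-1.2,0,0,0]
    - [0,6,-3.5,0,0,0]
    - [0,14,-8,0,0,0]
    - [0,17,-10,0,0,0]
    - [0,17,-10,0,0,0]

```text
clock: 19.53
eef_pos: [0.6111, -0.0376, 0.0178]
tool_rot: [-2.618, -0.0, 0.081]
ft_force: [-0.7, 0.1, -0.8]
width: 0.0004
grasp_force: 0.0
```

Call:
send_rows:
  rows:
    - [0,-10,-17,0,0,0]
    - [0,-25,-43,0,0,0]
    - [0,-40,-69,0,0,0]
    - [0,-55,-95,0,0,0]
    - [0,-60,-104,0,0,0]

```text
clock: 19.95
eef_pos: [0.6124, -0.0369, 0.1421]
tool_rot: [-2.62, -0.005, 0.082]
ft_force: [0.1, -0.2, 0.1]
width: -0.0001
grasp_force: 0.0
```

Call:
send_rows:
  rows:
    - [0,30,-17,0,0,0]
    - [0,60,-35,0,0,0]
    - [0,90,-52,0,0,0]
    - [0,90,-52,0,0,0]
    - [0,90,-52,0,0,0]

```text
clock: 20.37
eef_pos: [0.6193, -0.142, 0.1368]
tool_rot: [-2.617, 0.001, 0.079]
ft_force: [-0.2, 0.7, -0.1]
width: -0.0
grasp_force: 0.0
```

```bash
python3 row.py
python3 - <<'E'
from h import *
for n in("side","top"):
    p,d=r.capture(n); W=world(n,d); x,y,z=W[...,0],W[...,1],W[...,2]
    print(n);rects(W,(x>.5)&(x<.7)&(y>-.1)&(y<.18)&(z>.071)&(z<.080),60)
    rects(W,(x>.4)&(x<.75)&(y>-.3)&(y<.27)&(z>.035)&(z<.055),100)
    if n=="side": cv2.imwrite("pics/s7.png",cv2.resize(p[60:220,180:340,::-1],None,fx=3.7,fy=3.7))
E
```

```text
167 mean [592.  149.2 101.9] rect c [593.4 151. ] size [44.5 11.5] ang 5.8
169 mean [595.8 111.5 102. ] rect c [596.9 113.5] size [43.3 12.7] ang 4.4
173 mean [598.7  73.6 102.2] rect c [599.3  75.9] size [43.8 11.5] ang 5.0
181 mean [601.8  35.9 102.3] rect c [602.6  37.6] size [44.6 12.4] ang 7.2
63 mean [605.2  -1.8 102.5] rect c [605.9   0. ] size [15.3 11.7] ang 63.5
side
1982 mean [595.7  48.9  74.9] rect c [600.3  72.1] size [ 92.1 200.3] ang 5.0
389 mean [458.1 218.7  44.2] rect c [458.6 220.3] size [59.2 56.6] ang 70.9
533 mean [577.9  29.4  45.3] rect c [562.3  57.4] size [ 82.  227.6] ang 29.1
370 mean [ 685.4 -217.7   43.2] rect c [ 686.5 -216.6] size [38.2 39. ] ang 65.9
top
4112 mean [601.9  67.1  75.9] rect c [602.6  71.4] size [ 91.8 198.3] ang 4.9
277 mean [ 690.8 -215.7   44.7] rect c [ 690.9 -215.3] size [34.5 39.5] ang 27.3
726 mean [460.5 219.3  45.4] rect c [460.6 219.7] size [57.9 58.3] ang 41.9
```

View pics/s7.png

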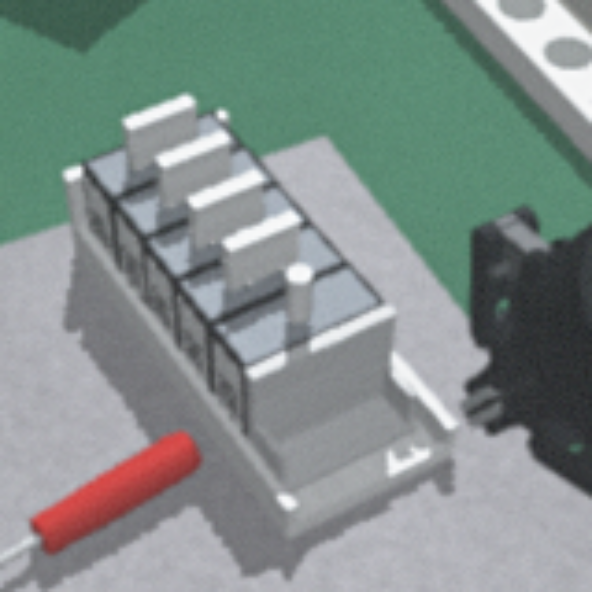

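The row is tight: 198 mm over the five modules plus plate, all handles 38 mm apart and at equal height. Robot clear of everything; hand in.

```bash
python3 -c "
from station import r
print(r.finish_job())"
```

```text
the job is handed in; nothing more can be done
None
```

The job is handed in: the new module stands on the tray floor directly left of the post module and the five-module row is closed up tight against the end wall, with the highest force read on the tool during pushing about 14 N; the hand-in returned no verdict.

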